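# Change over the vials in the captive-neck rack

## Task

Change over the vials in the rack: lift the cover plate off its pins and lay it flat on the grey mat, slide each finished vial that is in the rack out along its slot and stand it upright in the white tray, and bring each narrow-necked vial from the bench in by the open front of a slot and slide it under the deck and sideways to the slot's closed end. When the finished ones are in the tray and the new ones are home, seat the cover flat on its two pins again and let go. Do not push the jar, the reagent bottle or the dish away.

Things in the scene. Friction and masses are not known exactly. Their poses are not given: they have to be found in the camera images.
- rack: captive-neck vial rack, bolted down, open side to its -x. Grey base plate x -87..+58, y -108..+108 mm, top 12 mm above the bench. Vials stand on it with the neck in a slot of the deck above, cap over the deck, body under it; cap and body do not pass through a slot. Origin: on the bench below the point x=0, y=0; z up
- deck (a point): point at rack x=0, y=0 on top of the rack's aluminium deck, 65 mm above the bench. Deck 5 mm thick, x -30..+58, y -88..+88 mm, back closed. Three slots 18 mm wide open at its front edge between round-nosed tongues, run straight to +x until their centre line reaches x=+19 mm, then turn to +y for 22 mm and end there (home)
- mouth0 (a point): point on the top of the rack's base plate (12 mm above the bench), in front of slot 0 on its centre line, 30 mm before the deck's edge (rack frame x = -60 mm); axes as the rack's
- home0 (a point): point on the top of the base plate below the closed end of slot 0: where the middle of a vial's underside stands when it is fully home (79 mm in +x and 22 mm in +y from mouth0); axes as the rack's
- mouth1 (a point): point on the top of the rack's base plate (12 mm above the bench), in front of slot 1 on its centre line, 30 mm before the deck's edge (rack frame x = -60 mm); axes as the rack's
- home1 (a point): point on the top of the base plate below the closed end of slot 1: where the middle of a vial's underside stands when it is fully home (79 mm in +x and 22 mm in +y from mouth1); axes as the rack's
- mouth2 (a point): point on the top of the rack's base plate (12 mm above the bench), in front of slot 2 on its centre line, 30 mm before the deck's edge (rack frame x = -60 mm); axes as the rack's
- home2 (a point): point on the top of the base plate below the closed end of slot 2: where the middle of a vial's underside stands when it is fully home (79 mm in +x and 22 mm in +y from mouth2); axes as the rack's
- seat (a point): point midway between the two posts at the height of their tops, 97 mm above the bench: the cover's origin lies here when fully seated; axes as the rack's. The posts, 98 mm to -y and +y of it, end in crossbars 64 mm (x) by 14 mm (y), 8 mm thick, that bear the cover; 8 mm thick pins with tapered tips rise 14 mm above them
- cover: loose aluminium cover plate, 90 mm (x) by 222 mm (y), 4 mm thick, 220 g, with a 13 mm square through hole at y = -98 and +98 mm for the pins. An upright black grip bar, 12 mm (x) by 60 mm (y), rises in its middle to 32 mm above the underside. Origin: centre of the underside. Either way round fits. It starts on the rack's pins
- mat: thin grey bench mat, 240 mm (x) by 110 mm (y), 3 mm thick, fixed; origin: centre of its underside
- tray: low white open tray, fixed, outside 150 mm (x) by 74 mm (y) and 12 mm high, walls 4 mm, inner floor 4 mm above the bench; origin: centre of its underside
- vial0: amber glass vial with a narrow neck and a black screw cap, new sample: at the start it stands on the bench, between the mat and the tray; 80 mm tall. Glass body 30 mm in diameter, 36 mm high, then a 4 mm shoulder; neck 12 mm in diameter from 40 to 62 mm; cap 26 mm in diameter from 62 to 80 mm. 60 g. Origin: centre of the underside; z up. It may be absent
- vial1: amber glass vial with a narrow neck and a black screw cap, new sample: at the start it stands on the bench, between the mat and the tray; 80 mm tall. Glass body 30 mm in diameter, 36 mm high, then a 4 mm shoulder; neck 12 mm in diameter from 40 to 62 mm; cap 26 mm in diameter from 62 to 80 mm. 60 g. Origin: centre of the underside; z up. It may be absent
- vial2: amber glass vial with a narrow neck and a black screw cap, new sample: at the start it stands on the bench, between the mat and the tray; 80 mm tall. Glass body 30 mm in diameter, 36 mm high, then a 4 mm shoulder; neck 12 mm in diameter from 40 to 62 mm; cap 26 mm in diameter from 62 to 80 mm. 60 g. Origin: centre of the underside; z up. It may be absent
- done0: amber glass vial with a narrow neck and a black screw cap, finished sample: at the start it stands in the rack, home in a slot under the cover; 80 mm tall. Glass body 30 mm in diameter, 36 mm high, then a 4 mm shoulder; neck 12 mm in diameter from 40 to 62 mm; cap 26 mm in diameter from 62 to 80 mm. 60 g. Origin: centre of the underside; z up. It may be absent
- done1: amber glass vial with a narrow neck and a black screw cap, finished sample: at the start it stands in the rack, home in a slot under the cover; 80 mm tall. Glass body 30 mm in diameter, 36 mm high, then a 4 mm shoulder; neck 12 mm in diameter from 40 to 62 mm; cap 26 mm in diameter from 62 to 80 mm. 60 g. Origin: centre of the underside; z up. It may be absent
- done2: amber glass vial with a narrow neck and a black screw cap, finished sample: at the start it stands in the rack, home in a slot under the cover; 80 mm tall. Glass body 30 mm in diameter, 36 mm high, then a 4 mm shoulder; neck 12 mm in diameter from 40 to 62 mm; cap 26 mm in diameter from 62 to 80 mm. 60 g. Origin: centre of the underside; z up. It may be absent
- jar: bystander: small wide glass jar with a white lid, 44 mm in diameter, 60 mm tall, standing near the vials; origin centre of underside
- reagent: bystander: tall reagent bottle, 72 mm in diameter, 170 mm tall, beyond the mat; origin centre of underside
- dish: bystander: open glass dish, 70 mm in diameter, 14 mm high, near the robot; origin centre of underside
Not all that is in view belongs to the job. Leave any purple or yellow look-alike of the vial0 alone.

How it is judged:
By the outcome, as a careful person would: the job done as asked, in the order asked, and still so for the second after the job is handed in, with the robot touching nothing.
Of vial0, vial1, vial2 only 2 to 3 are there at a start; the rules pass over those that are not, and their reading is None.
Of done0, done1, done2 only 1 to 2 are there at a start; the rules pass over those that are not, and their reading is None.
At some moment in a run one of cover may be knocked a few centimetres aside while the robot is not near it.
It also fails if it takes over 210 s, if anything falls off the work surface, if the arm or the gripper's body presses on something with over 40 N, if the wrist force passes 120 N, or if a joint passes its speed limit or range.

## Robot

A 6-joint arm with a two-finger parallel gripper is mounted at the origin on the work surface. World frame = base frame: x ahead of the robot, y to its left, z up, the work surface at z = 0. Lengths are in m, angles in rad, forces in N, time in s.
With the tool pointing down it reaches from about 0.275 to 0.825 m from the base axis. Payload 4.9 kg.
Tool frame: the origin (TCP) lies midway between the tips of the shut fingers; the grasp point (between the pads) lies 19 mm behind it (bot.grip_depth is the distance from the TCP to the grasp point, in m); z points along the fingers, y is the line along which they close (so a half turn about z gives the same grasp; the last joint's range is limited). The gripper opens to 85 mm and grips with 20 to 120 N. Pads are 22 mm wide; open, the fingers measure 114 mm over their backs; the gripper's body (76 mm by 85 mm) begins 54 mm behind the grasp point. The pads swing forward as they close: fully open they stand 13 mm farther back than shut.
Start: joints at [1.059, 0.326, -0.193, 1.052, 0, 1.437], TCP at [0.203, 0.511, 0.231] pointing down, gripper open.
Joint ranges: [-2.65, 2.65], [-0.97, 1.79], [-1.3, 1.35], [-1.93, 2.1], [-1.47, 1.37], [-3.14, 3.14]. Speed limits (rad/s): [2.57, 2.57, 3.14, 3.14, 3.14, 3.14].

## Interface

Orientations are given as a unit quaternion [w, x, y, z].
In Python, from cell import bot gives the robot as it stands. Calls block until the motion is done:
- bot.move_pose(position, orientation): joint-space move of the TCP to a pose.
- bot.move_linear(position, speed=0.15, rotation=None, until_force=None): straight line of the TCP; rotation=None keeps the orientation; speed is the mean speed in m/s. With until_force (N) it stops when the force on the tool has changed by that much, and returns True; else False.
- bot.goto_joints(angles): joint-space move.
- bot.set_gripper(opening, grasp_force=None): opening from 0.0 (shut) to 1.0 (fully open); grasp_force is the grip in N (None keeps the last); returns when the fingers have stopped.
- bot.wait(seconds).
- bot.solve_ik(position, orientation): joint angles nearest the present ones, or None.
- bot.camera(name): name is "side" or "top"; returns the picture (384x512x3 uint8, red, green, blue); there is no depth.
- bot.calibration(name): a dict with "mtx" (3x3 intrinsics, pixels), "extrinsics" (4x4, takes a point from world to camera coordinates). Camera axes: x right, y down, z forward; pixel columns grow to the right and rows downward; lengths in m; the calibration is good to about 2 mm. A picture is of the moment at which its call begins. calibration takes no time and is no camera call.
A pose or a line that the arm cannot do raises bot.PlanningError and nothing moves.
- bot.close_job(): hands the job in; it is judged then, once.
Trained networks look in the newest picture that a camera, given by its name, has taken for a name from the list of things; names that differ only in an ending like _2 or _b are one class to them, and where a whole thing is asked for, a point or a joint stands for the part that bears it (a point fixed in the world has none). Each returns a list of dicts, best first, with "confidence" (0 to 1); they miss things now and then, are a little off and sometimes report something else, mostly with a low value. They report only what shows in the picture. A call takes as long as a camera call. They do not tell look-alikes from the thing itself.
- bot.search_frame(camera, thing): "bbox" ([left, top, width, height] in pixels, round what is visible of it).
Readings, each from a call of its own:
- bot.read_clock(): time.
- bot.read_joint_positions(): joint angles.
- bot.read_joint_vel(): joint speeds.
- bot.read_joint_efforts(): joint torques, N m.
- bot.read_position(): TCP position.
- bot.read_tool_rot(): TCP orientation.
- bot.read_ft_force(): force on the tool from outside, world axes, zero at the start.
- bot.read_moment(): the same for the moment, N m.
- bot.read_gripper_width(): opening from 0.0 (shut) to 1.0 (fully open).
- bot.read_finger_force(): force on a finger pad.
Only numpy, scipy, OpenCV 4.12 (cv2) and the standard library are available. Lean on these libraries where they do the work, as an engineer would, in place of code of your own. Each camera call takes 0.05 s, during which the arm holds its last target. There are 200 camera calls.

## Working session

There is one attempt and no reset: what is moved stays moved. The work goes in short steps, each a Python script; the robot and the scene stay as the last script left them, time stands still between calls to the robot, and variables do not carry over. Pictures are saved under pics/ and viewed, at most 14 in all, crops included, and the job is handed in when it is done.

```bash
ls; mkdir -p pics; python3 - <<'E'
from cell import bot
import cv2,numpy as np
for c in ("top","side"):
    im=bot.camera(c); cv2.imwrite(f"pics/{c}0.png",cv2.resize(im[:,:,::-1],(800,600),interpolation=cv2.INTER_CUBIC))
    k=bot.calibration(c); print(c,np.round(k["mtx"],1).tolist(),np.round(k["extrinsics"],4).tolist())
    for t in ("rack","cover","mat","tray","vial0","done0","jar","reagent","dish"):
        print(t,[(np.round(d["bbox"]).tolist(),round(d["confidence"],2)) for d in bot.search_frame(c,t)])
print(bot.read_clock())
E
```

```text
pics
top [[452.8, 0.0, 248.7], [0.0, 452.8, 192.4], [0.0, 0.0, 1.0]] [[0.0092, -0.9999, 0.0095, -0.0489], [-0.9837, -0.0108, -0.1795, 0.542], [0.1796, -0.0077, -0.9837, 1.1046], [0.0, 0.0, 0.0, 1.0]]
rack [([111.0, 158.0, 96.0, 64.0], 0.84)]
cover [([103.0, 143.0, 91.0, 53.0], 0.72), ([112.0, 157.0, 96.0, 69.0], 0.7)]
mat [([252.0, 150.0, 42.0, 85.0], 0.92), ([332.0, 187.0, 16.0, 16.0], 0.19)]
tray [([368.0, 187.0, 33.0, 56.0], 0.66)]
vial0 [([318.0, 145.0, 16.0, 16.0], 0.76), ([358.0, 256.0, 14.0, 12.0], 0.75), ([291.0, 262.0, 19.0, 12.0], 0.69), ([341.0, 276.0, 19.0, 11.0], 0.66), ([332.0, 186.0, 17.0, 14.0], 0.61), ([315.0, 254.0, 13.0, 14.0], 0.54), ([328.0, 228.0, 14.0, 12.0], 0.47)]
done0 []
jar [([360.0, 147.0, 22.0, 20.0], 0.68)]
reagent [([253.0, 88.0, 34.0, 39.0], 0.7), ([325.0, 229.0, 15.0, 12.0], 0.54)]
dish [([223.0, 250.0, 24.0, 25.0], 0.87), ([111.0, 158.0, 97.0, 67.0], 0.55)]
side [[441.3, 0.0, 250.1], [0.0, 441.3, 186.9], [0.0, 0.0, 1.0]] [[0.7148, -0.6992, -0.0098, -0.4344], [-0.4247, -0.423, -0.8004, 0.2821], [0.5555, 0.5763, -0.5994, 0.926], [0.0, 0.0, 0.0, 1.0]]
rack [([153.0, 144.0, 84.0, 55.0], 0.89), ([302.0, 131.0, 27.0, 64.0], 0.62)]
cover [([162.0, 124.0, 80.0, 41.0], 0.87), ([219.0, 191.0, 91.0, 63.0], 0.56)]
mat [([153.0, 144.0, 88.0, 56.0], 0.75), ([220.0, 192.0, 90.0, 61.0], 0.65), ([172.0, 224.0, 26.0, 22.0], 0.48)]
tray [([308.0, 267.0, 69.0, 59.0], 0.84), ([151.0, 131.0, 88.0, 69.0], 0.73)]
vial0 [([241.0, 254.0, 14.0, 33.0], 0.91), ([306.0, 232.0, 12.0, 28.0], 0.9), ([272.0, 247.0, 11.0, 32.0], 0.82), ([324.0, 200.0, 13.0, 36.0], 0.8), ([279.0, 283.0, 12.0, 36.0], 0.56), ([247.0, 284.0, 17.0, 37.0], 0.56), ([216.0, 248.0, 11.0, 32.0], 0.54)]
done0 [([154.0, 130.0, 90.0, 69.0], 0.51)]
jar [([309.0, 230.0, 9.0, 33.0], 0.47)]
reagent [([297.0, 131.0, 31.0, 63.0], 0.84), ([153.0, 134.0, 84.0, 66.0], 0.46)]
dish [([170.0, 220.0, 30.0, 27.0], 0.58)]
1.0
```

View pics/top0.png

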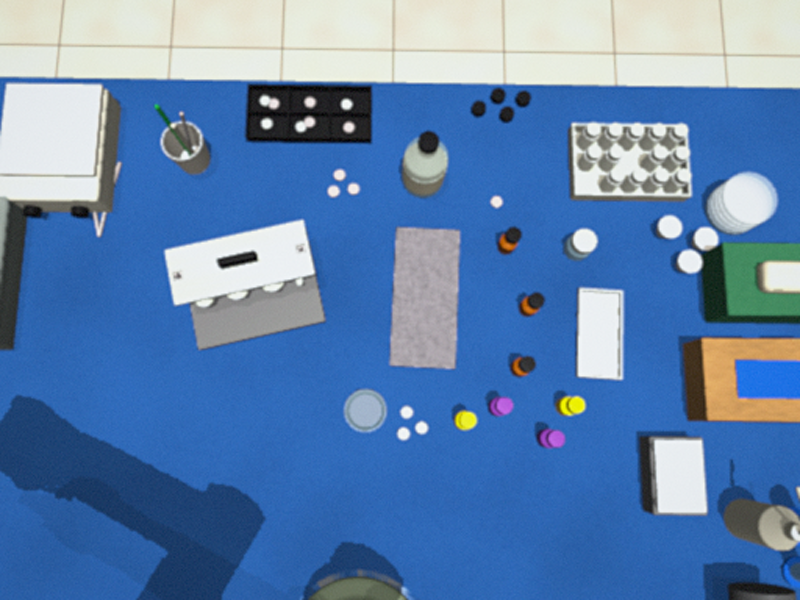

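View pics/side0.png

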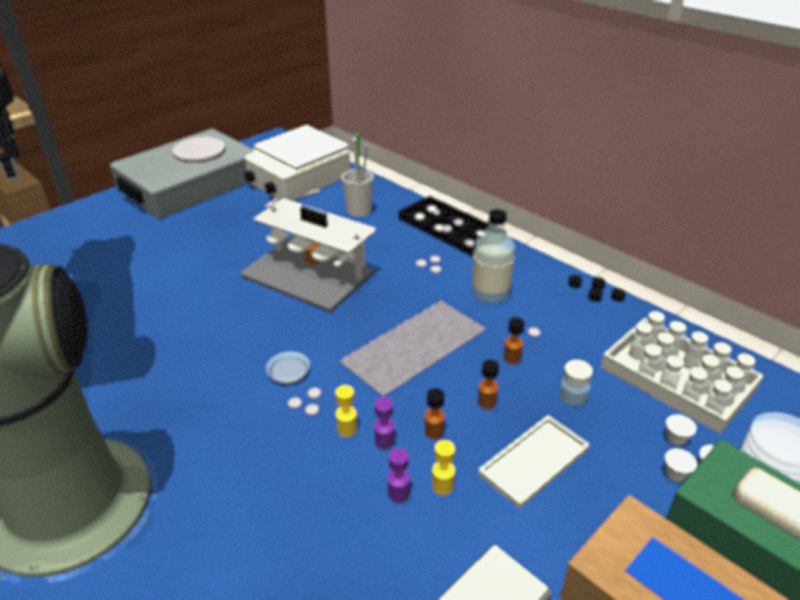

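Three amber vials sit at about (511,238), (532,303) and (523,366) in the top view. The cover is on the rack at about (240,262), the mat at (425,297), the tray at (600,333) and the jar at (582,243). An amber body shows under the cover in the side view. Next I fit the poses.

```bash
cat > h.py <<'E'
from cell import bot
import cv2, numpy as np
from scipy.optimize import least_squares
from scipy.spatial.transform import Rotation as R
CAL={c:bot.calibration(c) for c in ("top","side")}
def proj(c,P):
    k=CAL[c]; E=k["extrinsics"]; q=np.asarray(P)@E[:3,:3].T+E[:3,3]; q=q@k["mtx"].T; return q[:,:2]/q[:,2:]
def back(c,uv,z):
    k=CAL[c]; E=k["extrinsics"]; o=-E[:3,:3].T@E[:3,3]
    d=E[:3,:3].T@np.linalg.solve(k["mtx"],[uv[0],uv[1],1.]); return (o+d*(z-o[2])/d[2])[:2]
def circ(r,z,n=24):
    a=np.linspace(0,2*np.pi,n,endpoint=False); return np.c_[r*np.cos(a),r*np.sin(a),np.full(n,z)]
def box(x0,x1,y0,y1,zs): return np.array([[x,y,z] for x in(x0,x1) for y in(y0,y1) for z in zs])
VIAL=np.r_[circ(.015,0),circ(.015,.036),circ(.013,.062),circ(.013,.08)]
MODELS=dict(vial0=VIAL,jar=np.r_[circ(.022,0),circ(.022,.06)],reagent=np.r_[circ(.036,0),circ(.036,.11),circ(.015,.17)],dish=np.r_[circ(.035,0),circ(.035,.014)])
def tf(P,x,y,a):
    c,s=np.cos(a),np.sin(a); P=np.asarray(P,float); return np.c_[x+c*P[:,0]-s*P[:,1],y+s*P[:,0]+c*P[:,1],P[:,2]]
def bb(c,P): p=proj(c,P)+.5; return np.r_[p.min(0),p.max(0)]
def xyxy(b): return np.array([b[0],b[1],b[0]+b[2],b[1]+b[3]],float)
def fit(thing,obs,x0):
    f=lambda p:np.concatenate([bb(c,tf(MODELS[thing],p[0],p[1],0))-xyxy(b) for c,b in obs])
    r=least_squares(f,x0,loss="soft_l1"); return r.x,np.abs(r.fun).mean()
def down(yaw):  # tool z down, tool y axis along world yaw
    y=np.array([np.cos(yaw),np.sin(yaw),0]); z=np.array([0,0,-1.]); x=np.cross(y,z)
    q=R.from_matrix(np.c_[x,y,z]).as_quat(); return [q[3],q[0],q[1],q[2]]
def fitcontour(c,mask,P,p0):  # align filled convex outline of P with mask
    pass
def save(c,name,im=None,crop=None,s=None):
    im=bot.camera(c) if im is None else im
    if crop: x,y,w,h=crop; im=im[y:y+h,x:x+w]
    s=s or min(800/im.shape[1],600/im.shape[0])
    cv2.imwrite(f"pics/{name}.png",cv2.resize(im[:,:,::-1],None,fx=s,fy=s,interpolation=cv2.INTER_CUBIC))
E
cat > m1.py <<'E'
from h import *
im={c:bot.camera(c) for c in CAL}
B={}
for c in CAL:
    for t in MODELS: B[c,t]=[d["bbox"] for d in bot.search_frame(c,t)]
for t in MODELS:
    for b in B["top",t]:
        o=[("top",b)]; p,_=fit(t,o,back("top",(b[0]+b[2]/2,b[1]+b[3]/2),.04))
        best=None
        for s in B["side",t]:
            q,e=fit(t,[("top",b),("side",s)],p)
            if e<4 and (best is None or e<best[1]): best=(q,e)
        px=im["top"][int(b[1]+b[3]/2),int(b[0]+b[2]/2)]
        print(t,np.round(b),"top-only",np.round(p*1e3),"both",None if best is None else (np.round(best[0]*1e3,1),round(best[1],2)),px)
# planar things in the top picture
hsv=cv2.cvtColor(im["top"],cv2.COLOR_RGB2HSV)
lowS=(hsv[...,1]<70).astype(np.uint8)
for n,(x,y,w,h),lo,hi,z in (("mat",(245,140,55,100),90,200,.003),("tray",(362,178,44,70),190,256,.012),("cover",(98,135,110,65),215,256,.101),("base+",(98,135,115,95),90,256,.012)):
    m=np.zeros_like(lowS); m[y:y+h,x:x+w]=((lowS>0)&(hsv[...,2]>=lo)&(hsv[...,2]<hi))[y:y+h,x:x+w]
    m=cv2.morphologyEx(m,cv2.MORPH_CLOSE,np.ones((3,3)))
    ct=max(cv2.findContours(m,0,cv2.CHAIN_APPROX_NONE)[0],key=cv2.contourArea)
    ct=cv2.convexHull(ct)
    cp=cv2.approxPolyN(ct,4,ensure_convex=True)[0] if n!="base+" else cv2.approxPolyDP(ct,2,True)[:,0]
    W=np.array([back("top",p+ (0.,0.),z) for p in cp.astype(float)])*1e3
    print(n,cp.tolist(),np.round(W).tolist(),"c",np.round(W.mean(0),1))
    if n!="base+":
        e=np.diff(np.r_[W,W[:1]],axis=0); print(" edges",np.round(np.hypot(*e.T)),np.round(np.degrees(np.arctan2(e[:,1],e[:,0])),1))
E
python3 m1.py; python3 - <<'E'
from h import *
save("top","rack_top",crop=(95,130,120,95)); save("side","rack_side",crop=(140,115,110,90))
E
```

```text
vial0 [358. 255.  16.  11.] top-only [ 376. -338.] both (array([ 375.9, -343. ]), np.float64(1.05)) [236 241  14]
vial0 [328. 232.  12.   6.] top-only [ 435. -257.] both (array([ 441.4, -257.2]), np.float64(1.92)) [53 38 34]
vial0 [291. 262.  13.  14.] top-only [ 352. -167.] both (array([ 353.7, -166.6]), np.float64(0.83)) [237 241  43]
vial0 [341. 276.  19.  11.] top-only [ 322. -298.] both (array([ 325.6, -300.1]), np.float64(1.06)) [ 99  51 120]
vial0 [320. 145.  14.  17.] top-only [ 650. -246.] both (array([ 649.6, -245. ]), np.float64(0.98)) [29 33 38]
vial0 [333. 188.  16.  16.] top-only [ 538. -280.] both (array([ 539.7, -279.2]), np.float64(1.02)) [35 29 32]
jar [363. 147.  20.  19.] top-only [ 648. -367.] both (array([ 645.9, -366.9]), np.float64(1.17)) [235 239 242]
reagent [256.  85.  32.  39.] top-only [770. -99.] both (array([768.5, -96.8]), np.float64(1.18)) [191 202 187]
reagent [360. 144.  20.  21.] top-only [ 627. -333.] both None [237 241 243]
dish [219. 249.  28.  26.] top-only [370.  -3.] both (array([368.3,  -3. ]), np.float64(1.06)) [161 181 201]
dish [113. 156.  96.  67.] top-only [515. 260.] both None [127 126 126]
mat [[294, 147], [291, 236], [249, 234], [253, 145]] [[677.0, -165.0], [436.0, -155.0], [441.0, -46.0], [681.0, -54.0]] c [ 558.8 -105. ]
 edges [241. 110. 241. 111.] [177.6  87.9  -2.1 -92.2]
tray [[398, 185], [398, 243], [370, 241], [370, 184]] [[573.0, -439.0], [420.0, -431.0], [425.0, -359.0], [575.0, -365.0]] c [ 498.5 -398.4]
 edges [153.  73. 151.  74.] [177.1  86.5  -2.2 -91.4]
cover [[201, 179], [112, 200], [105, 159], [193, 140]] [[565.0, 74.0], [511.0, 287.0], [613.0, 311.0], [664.0, 96.0]] c [587.9 192.2]
 edges [220. 105. 221. 101.] [ 104.3   13.1  -76.6 -167.1]
base+ [[193, 141], [207, 205], [127, 223], [111, 193], [106, 160]] [[688.0, 107.0], [514.0, 65.0], [465.0, 271.0], [544.0, 318.0], [633.0, 337.0]] c [568.7 219.5]
```

View pics/rack_top.png

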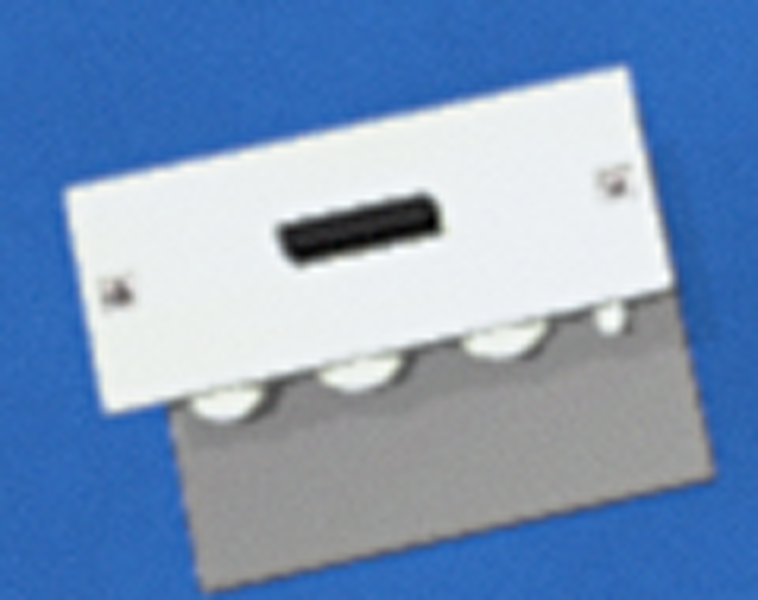

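View pics/rack_side.png

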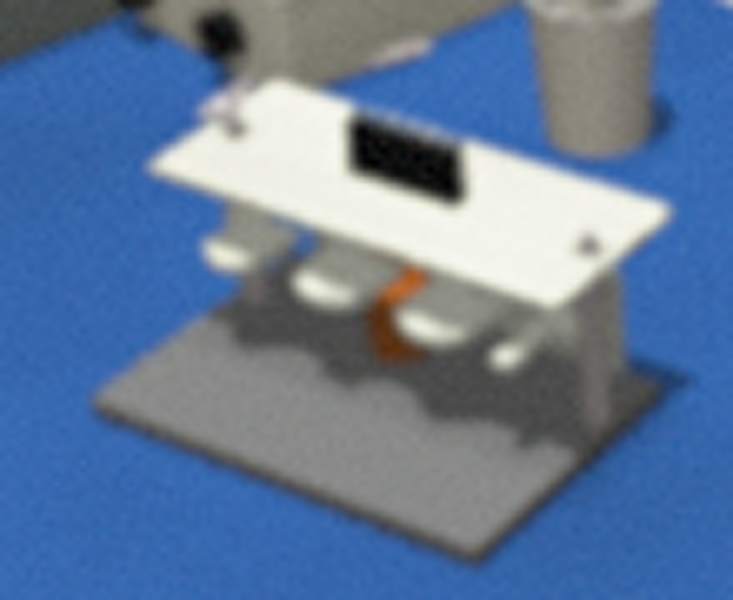

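The crops show the cover seated on both pins and three slots between four tongues. One finished vial is visible, in the middle slot. Next I fit the cover and rack poses from these corners.

```bash
cat > m2.py <<'E'
from h import *
st,ss=758/120,733/110
T=lambda u,v:("top",np.array([(u+.5)/st-.5+95,(v+.5)/st-.5+130]))
S=lambda u,v:("side",np.array([(u+.5)/ss-.5+140,(v+.5)/ss-.5+115]))
z=.004
cov=[(T(65,190),(.045,.111,z)),(T(628,66),(.045,-.111,z)),(T(673,288),(-.045,-.111,z)),(T(105,412),(-.045,.111,z)),
 (S(148,165),(-.045,.111,z)),(S(278,78),(.045,.111,z)),(S(673,210),(.045,-.111,z)),(S(555,306),(-.045,-.111,z))]
base=[(T(203,592),(-.087,.108,.012)),(T(715,478),(-.087,-.108,.012)),(S(95,400),(-.087,.108,.012)),(S(472,552),(-.087,-.108,.012)),(S(675,372),(.058,-.108,.012))]
def f(obs,z0,p): return np.concatenate([proj(c,tf([P],*p)+[0,0,z0])[0]-uv for (c,uv),P in obs])
for n,o,z0 in(("cover",cov,.097),("base",base,0)):
  for sel in ("both","top","side"):
    q=[k for k in o if sel=="both" or k[0][0]==sel]
    r=least_squares(lambda p:f(q,z0,p),[.59,.19,.23]); print(n,sel,np.round(r.x*[1e3,1e3,57.3],1),np.round(r.fun,1).tolist() if sel=="both" else "")
E
python3 m2.py
python3 - <<'E'
from h import *
print("q",np.round(bot.read_joint_positions(),2))
for x,y,z,yaw in((.588,.192,.25,.23),(.588,.192,.105,.23),(.559,-.105,.03,1.57),(.559,-.105,.03,-1.6)):
    print(x,y,bot.solve_ik([x,y,z],down(yaw)))
E
```

```text
cover both [592.9 192.2  13.4] [0.2, -0.0, -0.3, 0.4, 0.0, -0.1, 0.2, 0.0, 0.3, -0.3, -0.0, 0.2, -0.1, -0.3, -0.1, -0.2]
cover top [593.1 192.3  13.4] 
cover side [592.2 191.4  13.4] 
base both [574.5 186.6  13.3] [0.1, -0.3, 0.6, -0.3, -0.4, -0.9, 0.7, -0.6, -1.3, 1.3]
base top [573.7 187.6  13.3] 
base side [574.8 185.6  13.4] 
q [ 1.06  0.33 -0.19  1.05  0.    1.44]
0.588 0.192 [0.19634574 0.44505609 0.03397051 1.15971074 0.         1.53714206]
0.588 0.192 [ 0.19634574  0.55469389 -0.17420769  0.84189475  0.          1.53714206]
0.559 -0.105 [-0.31543654  0.56854285 -0.38521711  0.61703637  0.         -0.31464021]
0.559 -0.105 [-0.31543654  0.56854285 -0.38521711  0.61703637  0.          2.85535979]
```

```bash
cat >> h.py <<'E'
def at(x,y,z,yaw,s=.3):
    bot.move_pose([x,y,z],down(yaw))
def lin(x,y,z,s=.15,**k): return bot.move_linear([x,y,z],speed=s,**k)
E
python3 - <<'E'
from h import *
x,y,a=.5929,.1922,.234
bot.set_gripper(.6,40)
at(x,y,.19,a); lin(x,y,.105,.1)
bot.set_gripper(0,40); print("w",bot.read_gripper_width(),bot.read_finger_force(),bot.read_clock())
lin(x,y,.17,.08); print("w",bot.read_gripper_width())
mx,my,ma=.5588,-.105,np.radians(87.8)
at(mx,my,.10,ma); lin(mx,my,.03,.12)
print("hit",lin(mx,my,.0105,.03,until_force=4),bot.read_position(),bot.read_ft_force())
bot.set_gripper(.5); lin(mx,my,.12,.2)
print(bot.read_clock())
at(.45,-.1,.25,ma)
print(bot.read_clock())
for c in CAL: save(c,"a_"+c)
save("top","rack_top2",crop=(95,130,120,95)); save("side","rack_side2",crop=(140,115,110,90))
E
```

```text
w 0.13349651140592145 39.73300874233246 5.3
w 0.128709437019469
hit True [ 0.55845964 -0.10494354  0.01166768] [ 0.68279214 -0.6290933   4.22147265]
10.2917
11.0083
```

View pics/rack_top2.png

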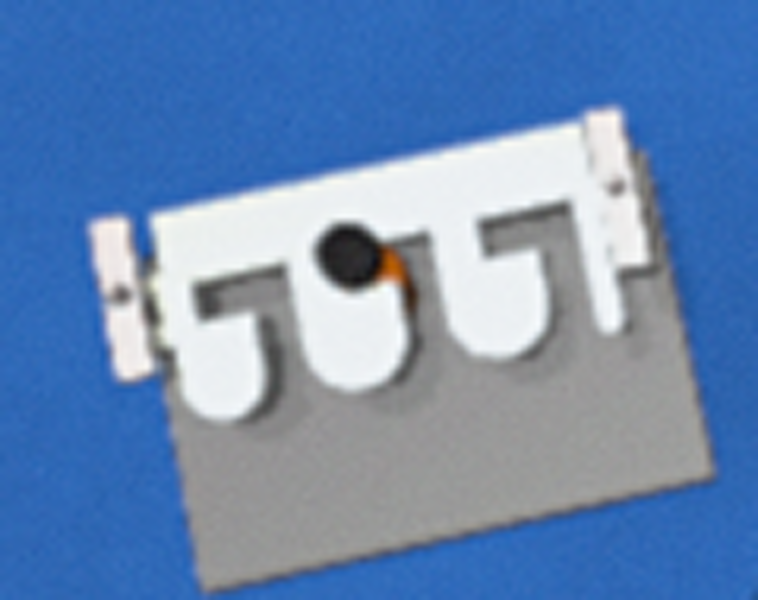

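View pics/a_top.png

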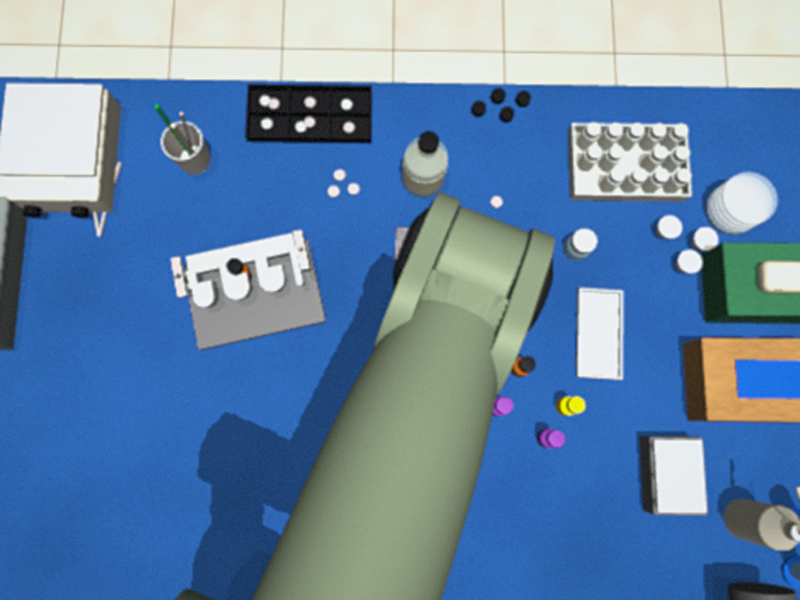

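View pics/rack_side2.png

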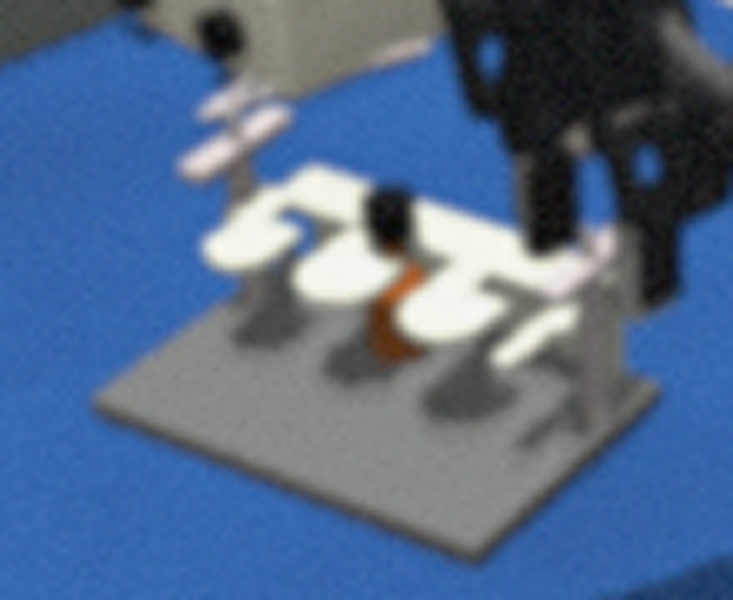

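Only one finished vial is there: home in the middle slot, cap at crop (350,258). The outer slots are empty. Next I compute slot geometry in the rack frame and check the cap position.

```bash
python3 - <<'E'
from h import *
st=758/120
T=lambda u,v:np.array([(u+.5)/st-.5+95,(v+.5)/st-.5+130])
a=.233; o=np.array([.5744,.1878]); Rm=np.array([[np.cos(a),-np.sin(a)],[np.sin(a),np.cos(a)]])
rk=lambda u,v,z:np.round(((back("top",T(u,v),z)-o)@Rm)*1e3,1)
for n,p in dict(t1r=(268,350),t2l=(301,345),t2r=(411,320),t3l=(446,305),t3r=(548,290),t4l=(590,270),
  s0end=(195,298),s0back1=(195,281),s0back2=(285,262),s2end=(483,235),s2back1=(482,217),s2back2=(568,200),s1back=(428,233),
  tip1=(228,424),tip2=(355,392),tip3=(500,361),deckBL=(152,214),deckBR=(585,122)).items(): print(n,rk(*p,.065))
print("cap",rk(349,257,.092-.004))
for n,p in dict(barL1=(92,220),barL2=(128,215),barL3=(153,373),barL4=(118,382),pinL=(121,293),pinR=(616,186),barR1=(585,110),barR2=(622,107),barR3=(655,262),barR4=(620,268)).items(): print(n,rk(*p,.111 if "pin" in n else .097))
E
```

```text
t1r [-7. 53.]
t2l [-7.8 39.9]
t2r [-7.5 -4.7]
t3l [ -4.5 -19.5]
t3r [ -7.5 -60.4]
t4l [ -3.1 -78.3]
s0end [20.3 77.6]
s0back1 [27.1 76.4]
s0back2 [26.9 40. ]
s2end [ 20.4 -39.4]
s2back1 [ 27.8 -40.4]
s2back2 [ 27.1 -75.5]
s1back [ 26.1 -18. ]
tip1 [-32.9  73.8]
tip2 [-31.3  22.4]
tip3 [-31.6 -36.1]
deckBL [58.1 88.4]
deckBR [ 57.5 -88.5]
cap [17. 11.]
barL1 [ 51.  104.4]
barL2 [49.9 90.4]
barL3 [-14.   91.7]
barL4 [-14.6 105.5]
pinL [15.9 95. ]
pinR [ 15.7 -98.1]
barR1 [ 52.5 -91.6]
barR2 [  50.5 -106. ]
barR3 [ -13.6 -106. ]
barR4 [-12.9 -92.2]
```

```bash
cat >> h.py <<'E'
A=.233; O=np.array([.5738,.1877]); RM=np.array([[np.cos(A),-np.sin(A)],[np.sin(A),np.cos(A)]])
def rw(x,y): return O+RM@np.array([x,y])     # rack -> world, m
def rack(p): return RM.T@(np.asarray(p)[:2]-O)
SLOT=[.047,-.011,-.069]
def findvials(c="top"):
    im=bot.camera("top"); im2=bot.camera("side")
    B=[d["bbox"] for d in bot.search_frame("top","vial0")]; S=[d["bbox"] for d in bot.search_frame("side","vial0")]
    out=[]
    for b in B:
        p,_=fit("vial0",[("top",b)],back("top",(b[0]+b[2]/2,b[1]+b[3]/2),.04)); best=(p,9,0)
        for s in S:
            q,e=fit("vial0",[("top",b),("side",s)],p)
            if e<min(best[1],3): best=(q,e,1)
        u,v=proj("top",[[*best[0],.08]])[0].astype(int); cap=im[v,u]
        # dark cap: centroid of dark pixels close by, at cap top
        out.append((best[0],best[1],cap.tolist(),caps(im,best[0])))
    return out
def caps(im,p):
    pr=proj("top",[[*p,.08]])[0].astype(int); u,v=pr; w=im[v-12:v+13,u-12:u+13].max(2)
    m=(w<75).astype(np.uint8); ys,xs=np.nonzero(m)
    if len(xs)<20: return None
    pts=tf(np.r_[circ(.013,.062),circ(.013,.08)],0,0,0)
    tgt=np.r_[xs.min()+u-12,ys.min()+v-12,xs.max()+u-12,ys.max()+v-12]+[0,0,1,1]
    return least_squares(lambda q:bb("top",tf(pts,q[0],q[1],0))-tgt,p).x
E
python3 - <<'E'
from h import *
g=.056
bot.set_gripper(.55,35)
x,y=rw(.0185,.011); at(x,y,.16,A); lin(x,y,.012+g,.12)
bot.set_gripper(0,35); print("w",bot.read_gripper_width(),bot.read_finger_force(),bot.read_clock())
z=.012+g+.003
lin(x,y,z,.03); print(bot.read_ft_force().round(1),bot.read_gripper_width())
print(rack(bot.read_position()))
for p in((.0185,-.011),(-.065,-.011)):
    x,y=rw(*p); print(lin(x,y,z,.06,until_force=8),bot.read_ft_force().round(1),rack(bot.read_position()).round(4))
print(bot.read_clock(),bot.read_gripper_width())
for v in findvials(): print(v)
save("side","b_side",crop=(140,95,240,180))
E
```

```text
w 0.2892763667499119 34.2551851272583 14.3333
[-0.1 -0.  -1. ] 0.2863016853809676
[0.01841966 0.01100192]
False [-0.2 -0.1 -0.5] [ 0.0185 -0.0115]
False [-0.2  0.4 -0.4] [-0.0646 -0.011 ]
16.6417 0.2877265988999587
(array([ 0.32586555, -0.30089531]), np.float64(1.20216094873809), [183, 94, 219], None)
(array([ 0.44384252, -0.25854414]), np.float64(1.1401451346043139), [52, 48, 50], array([ 0.43650662, -0.25414751]))
(array([ 0.35025553, -0.16632531]), np.float64(0.9315829008736429), [234, 239, 42], None)
(array([ 0.37414524, -0.33987696]), np.float64(1.1950589029244973), [236, 240, 0], None)
(array([ 0.54589438, -0.28189352]), np.float64(1.9062761521211087), [41, 39, 37], array([ 0.53549463, -0.27038011]))
(array([ 0.64740672, -0.24476691]), np.float64(1.0298573185553295), [42, 43, 44], array([ 0.64106939, -0.2375318 ]))
(array([ 0.37899974, -0.22332674]), np.float64(1.0999986613086001), [184, 96, 221], None)
```

View pics/b_side.png

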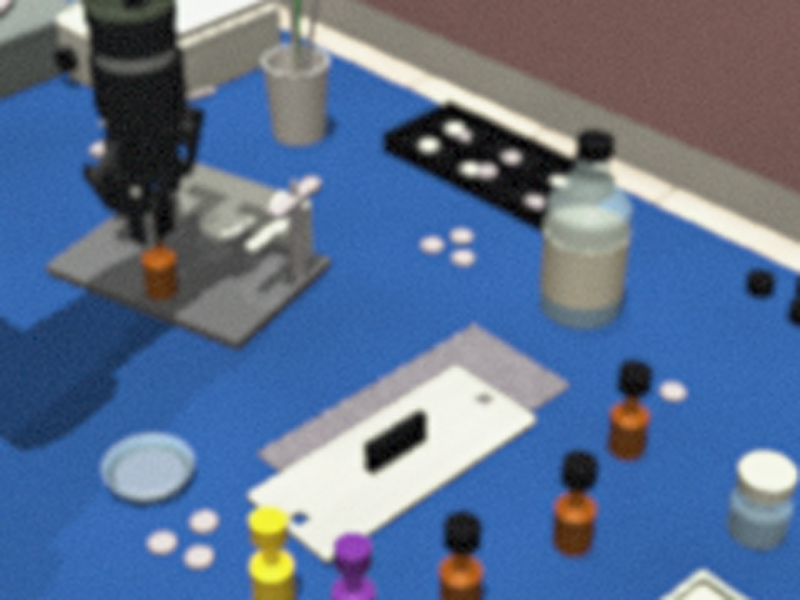

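The finished vial slid out cleanly. The side view also shows the cover has been knocked about 4 cm off the mat towards the vials. I'll re-measure it before reseating. Now I average the vial positions and stand the finished vial in the tray.

```bash
python3 - <<'E'
from h import *
im={}; acc={}
g=[(.4426,-.2579),(.542,-.280),(.6485,-.245)]
for k in range(5):
    BB={}
    for c in CAL: im[c]=bot.camera(c); BB[c]=[d["bbox"] for d in bot.search_frame(c,"vial0")]
    for i,p in enumerate(g):
        for c in CAL:
            e=bb(c,tf(VIAL,*p,0)); 
            for b in BB[c]:
                d=np.abs(xyxy(b)-e)
                if d.max()<6: acc.setdefault((i,c),[]).append(xyxy(b))
for i,p in enumerate(g):
    med={c:np.median(acc[i,c],0) for c in CAL}
    for sel in (("top","side"),("top",),("side",)):
        r=least_squares(lambda q:np.concatenate([bb(c,tf(VIAL,*q,0))-med[c] for c in sel]),p)
        print(i,sel,np.round(r.x*1e3,1),np.round(r.fun,1))
# amber/black blobs in the side picture as a check on the net
hs=cv2.cvtColor(im["side"],cv2.COLOR_RGB2HSV); m=((hs[...,0]<14)&(hs[...,1]>150)&(hs[...,2]>60)).astype(np.uint8)
n,l,s,ce=cv2.connectedComponentsWithStats(m)
body=np.r_[circ(.015,0),circ(.015,.036),circ(.006,.041)]
for k in range(1,n):
    if s[k,4]>40 and s[k,0]>220:
        t=xyxy(s[k,:4]); j=np.argmin([abs(bb("side",tf(body,*p,0))-t).sum() for p in g])
        r=least_squares(lambda q:(bb("side",tf(body,*q,0))-t)[[0,2,3]],g[j]); print("amber",j,np.round(r.x*1e3,1),np.round(r.fun,1))
x,y=rw(-.065,-.011); lin(x,y,.12,.2)
x,y=.49,-.398
at(x,y,.13,0.); lin(x,y,.075,.15); print(lin(x,y,.0595,.03,until_force=2.5),bot.read_position()[2])
bot.set_gripper(.6); lin(x,y,.14,.2); print(bot.read_clock())
E
```

```text
0 ('top', 'side') [ 440.3 -258.1] [ 0.2 -0.7  0.9  0.  -0.1 -0.1 -1.  -0.2]
0 ('top',) [ 439.4 -256.7] [-0.3 -0.4  0.3  0.4]
0 ('side',) [ 440.9 -259.3] [ 0.4  0.  -0.4 -0. ]
1 ('top', 'side') [ 543.4 -278. ] [-0.6 -0.4  1.6  1.2 -1.9 -2.7  1.5  0.9]
1 ('top',) [ 544.3 -276.6] [-1.1 -0.8  1.   0.8]
1 ('side',) [ 541.5 -279.9] [-1.8 -1.9  1.7  1.7]
2 ('top', 'side') [ 647.9 -245. ] [ 0.1  0.2 -0.8  1.9  2.5 -0.8 -0.7 -0.9]
2 ('top',) [ 650.7 -245.9] [ 0.5 -0.9 -0.4  0.9]
2 ('side',) [ 643.5 -245.5] [ 1.6  0.  -1.6  0. ]
amber 2 [ 655.  -241.2] [-1.5  1.5 -0.1]
amber 1 [ 547.9 -274.1] [-1.3  1.3 -0. ]
amber 0 [ 443.9 -258.9] [-1.3  1.2 -0. ]
True 0.06114722898725977
22.225
```

```bash
cat > ins.py <<'E'
from h import *
import sys
V=[(.4405,-.258),(.543,-.2785),(.649,-.245)]
g=.056
def pick(v):
    x,y=V[v]; bot.set_gripper(.6,20); at(x,y,.13,np.pi/2); lin(x,y,g,.15)
    bot.set_gripper(0,20); w1=bot.read_gripper_width(); bot.set_gripper(.5)
    lin(x,y,g,.1,rotation=down(0.)); bot.set_gripper(0,35)
    print("pick",w1,bot.read_gripper_width()); lin(x,y,.10,.15); at(x,y,.135,0.)
def insert(s):
    ys=SLOT[s]; z=.012+g+.003
    x,y=rw(-.065,ys); at(x,y,.13,A); lin(x,y,z,.12); print(rack(bot.read_position()).round(4),bot.read_gripper_width())
    for p in((-.03,ys),(.019,ys),(.019,ys+.022)):
        x,y=rw(*p); h=lin(x,y,z,.06,until_force=8); print(h,bot.read_ft_force().round(1),rack(bot.read_position()).round(4))
        if h: return False
    print(lin(x,y,.012+g-.0005,.03,until_force=2.5),bot.read_position()[2]); bot.set_gripper(.5); lin(x,y,.14,.2); return True
if __name__=="__main__":
    v,s=map(int,sys.argv[1:3]); pick(v); ok=insert(s); print("ok",ok,bot.read_clock())
    n=f"c{v}"; save("top",n,crop=(95,130,120,95))
E
python3 ins.py 0 2; python3 - <<'E'
from h import *
save("side","c0s",crop=(140,100,240,180))
E
```

```text
pick 0.29378486257696323 0.2912082261447705
[-0.0648 -0.0695] 0.2907138089773243
False [-0.8 -0.   0. ] [-0.0304 -0.0689]
False [ 1.2  3.1 -1.9] [ 0.0193 -0.0687]
False [ 0.3 -1.2 -0.2] [ 0.0189 -0.0467]
True 0.06808297099694911
ok True 33.0417
```

View pics/c0s.png

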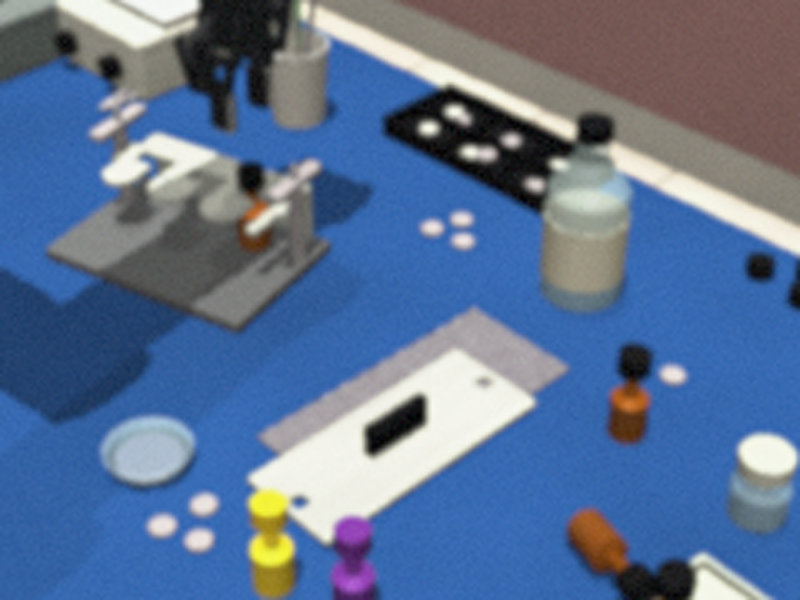

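Slot 2 now holds its vial. The vial at (543,-278) has been tipped over, because I carried the finished vial too low (underside 64 mm). I'll look closely at that area.

```bash
python3 - <<'E'
from h import *
a=bot.camera("top")[140:260,300:410]; b=bot.camera("side")[190:340,225:385]
f=lambda im,s:cv2.resize(im[:,:,::-1],None,fx=s,fy=s,interpolation=cv2.INTER_CUBIC)
A_=f(a,3.6); B_=f(b,2.5)
h=max(A_.shape[0],B_.shape[0]); c=np.zeros((h,A_.shape[1]+B_.shape[1],3),np.uint8); c[:A_.shape[0],:A_.shape[1]]=A_; c[:B_.shape[0],A_.shape[1]:]=B_
cv2.imwrite("pics/fall.png",c); print(c.shape,A_.shape)
E
```

```text
(432, 796, 3) (432, 396, 3)
```

View pics/fall.png

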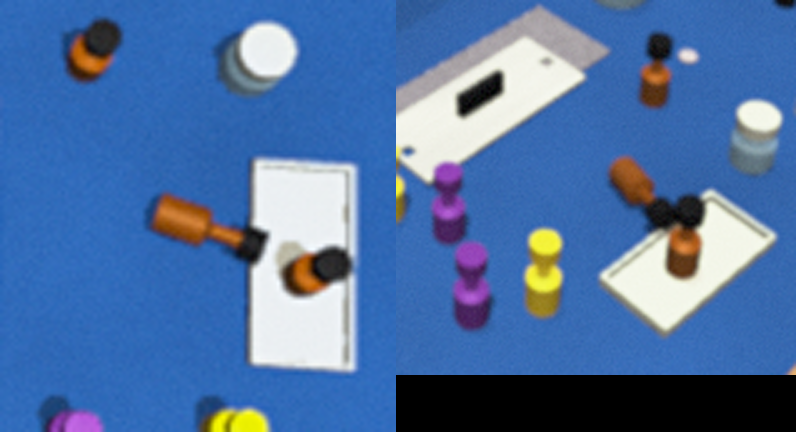

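The finished vial stands upright in the tray. The tipped vial lies with its cap on the tray wall (crop cap (253,244), bottom end (157,215)). I plan to grip its cap from above, swing it upright with the tool horizontal and stand it on the base plate, then regrasp from above. First a reach check.

```bash
cat > righting.py <<'E'
from h import *
T=lambda u,v:((u+.5)/3.6-.5+300,(v+.5)/3.6-.5+140)
cap=back("top",T(253,244),.025); bot_=back("top",T(157,215),.016)
d=bot_-cap; L=np.hypot(*d); th=np.arctan2(d[1],d[0])
al=np.radians(8); e1=np.array([np.cos(A),np.sin(A),0]); Z=np.array([0,0,1.])
def quat(x,z):
    z=z/np.linalg.norm(z); q=R.from_matrix(np.c_[x,np.cross(z,x),z]).as_quat(); return [q[3],q[0],q[1],q[2]]
def tilt(b):   # tool turned up by b from straight down, towards rack +x
    z=-np.cos(b)*Z+np.sin(b)*e1; x=-np.cos(b)*e1-np.sin(b)*Z; return z,quat(x,z)
B=np.pi/2-al
def capTCP(p,b): # TCP for grasp point p
    z,q=tilt(b); return p+.019*z,q
mouth=np.r_[rw(-.062,-.011),0]
E
python3 - <<'E'
from righting import *
print(np.round(cap,4),np.round(bot_,4),L,np.degrees(th))
side=proj("side",[[*cap,.025],[*bot_,.016]]); print(side, "seen (330.6,274.8) (315.4,258.8)")
print(bot.solve_ik([*cap,.016],down(th-np.pi/2)))
for z in (.25,.2,.1,.083):
  for b in (0,.7,B):
    p,q=capTCP(mouth+[0,0,z],b); s=bot.solve_ik(p,q); print(z,b,None if s is None else np.round(s,2))
E
```

```text
[ 0.5107 -0.3583] [ 0.5326 -0.2916] 0.07024719710864454 71.78473657150782
[[330.91147788 274.79064761]
 [313.52826238 257.25076102]] seen (330.6,274.8) (315.4,258.8)
[-0.73010635  0.66684253 -0.23513054  0.66882325  0.          1.15860629]
0.25 0 [ 0.17  0.31 -0.22  1.04  0.   -0.06]
0.25 0.7 [ 0.14 -0.07 -0.94  0.01  0.06 -0.07]
0.25 1.4311699866353502 None
0.2 0 [ 0.17  0.35 -0.3   0.93  0.   -0.06]
0.2 0.7 [ 0.14  0.03 -1.02 -0.17  0.06 -0.07]
0.2 1.4311699866353502 None
0.1 0 [ 0.17  0.46 -0.42  0.69  0.   -0.06]
0.1 0.7 [ 0.14  0.3  -1.14 -0.57  0.06 -0.07]
0.1 1.4311699866353502 None
0.083 0 [ 0.17  0.48 -0.43  0.66  0.   -0.06]
0.083 0.7 [ 0.14  0.36 -1.15 -0.64  0.06 -0.07]
0.083 1.4311699866353502 None
```

```bash
python3 - <<'E'
from righting import *
import righting
for r in (.55,.62,.68,.74,.8):
  for ya in (.02,):
    y=ya; x=np.sqrt(r*r-y*y)
    for az in np.radians([-80,-50,-20,0,20,50,80]):
        righting.e1=np.array([np.cos(az),np.sin(az),0])
        ok=[]
        for z in (.071,.13,.25):
            p,q=capTCP(np.array([x,y,z]),B); s=bot.solve_ik(p,q); ok.append(None if s is None else np.round(s,2).tolist())
        if any(o for o in ok): print(r,np.degrees(az).round(),ok)
E
```

```text
0.55 -80.0 [[0.41, 1.14, -0.05, 1.4, -1.3, 2.61], [0.41, 1.05, -0.08, 1.47, -1.3, 2.61], [0.41, 0.87, -0.09, 1.64, -1.3, 2.61]]
0.55 -50.0 [[0.4, 1.08, -0.99, -1.62, -1.24, 0.43], [0.4, 0.92, -1.04, -1.5, -1.24, 0.43], [0.4, 0.55, -1.06, -1.16, -1.24, 0.43]]
0.55 80.0 [[-0.61, 1.17, -0.06, 1.58, 1.12, -2.85], [-0.61, 1.08, -0.1, 1.64, 1.12, -2.85], [-0.61, 0.89, -0.12, 1.81, 1.12, -2.85]]
0.62 -80.0 [[0.37, 1.19, 0.14, 1.45, -1.33, 2.52], [0.37, 1.1, 0.11, 1.51, -1.33, 2.52], [0.37, 0.94, 0.11, 1.67, -1.33, 2.52]]
0.62 -50.0 [[0.35, 1.06, -0.85, -1.52, -1.19, 0.36], [0.35, 0.91, -0.89, -1.42, -1.19, 0.36], [0.35, 0.6, -0.91, -1.13, -1.19, 0.36]]
0.62 -20.0 [None, None, [0.12, 0.67, -1.25, -1.76, -0.46, 0.07]]
0.62 20.0 [None, None, [-0.42, 0.66, -1.27, -1.74, 0.76, -0.13]]
0.62 80.0 [[-0.54, 1.23, 0.15, 1.68, 1.18, -2.79], [-0.54, 1.14, 0.11, 1.74, 1.18, -2.79], [-0.54, 0.97, 0.09, 1.89, 1.18, -2.79]]
0.68 -80.0 [[0.34, 1.25, 0.32, 1.49, -1.36, 2.43], [0.34, 1.16, 0.29, 1.55, -1.36, 2.43], [0.34, 1.01, 0.3, 1.71, -1.36, 2.43]]
0.68 -50.0 [[0.31, 1.06, -0.72, -1.42, -1.16, 0.33], [0.3
[... 1643 characters left out ...]
-0.43, -1.2, -1.11, 0.28], [0.25, 0.97, -0.47, -1.13, -1.11, 0.28], [0.25, 0.75, -0.49, -0.92, -1.11, 0.28]]
0.8 -20.0 [[0.08, 1.11, -0.72, -1.68, -0.42, 0.06], [0.08, 0.97, -0.77, -1.59, -0.42, 0.06], [0.08, 0.69, -0.81, -1.34, -0.42, 0.06]]
0.8 0.0 [[-0.1, 1.12, -0.79, -1.77, 0.1, -0.01], [-0.1, 0.98, -0.84, -1.68, 0.1, -0.01], [-0.1, 0.68, -0.88, -1.42, 0.1, -0.01]]
0.8 20.0 [[-0.28, 1.11, -0.74, -1.67, 0.62, -0.1], [-0.28, 0.97, -0.79, -1.58, 0.62, -0.1], [-0.28, 0.68, -0.83, -1.33, 0.62, -0.1]]
0.8 50.0 [[-0.42, 1.05, -0.46, -1.04, 1.26, -0.45], [-0.42, 0.94, -0.49, -0.95, 1.26, -0.45], [-0.42, 0.71, -0.5, -0.74, 1.26, -0.45]]
0.8 80.0 [[-0.42, 1.56, 1.03, 2.1, 1.29, -2.64], None, None]
```

```bash
cat > r2.py <<'E'
from righting import *
import righting
from scipy.spatial.transform import Rotation as R
righting.e1=np.array([1.,0,0])
P=np.array([.60,.005])
D=np.radians
rq=lambda q:R.from_quat([q[1],q[2],q[3],q[0]]).as_matrix()
b1,b2=D(-38),D(52)
g2,q1=capTCP(np.array([*P,.025]),b1)
rt=rq(q1).T@(np.array([*P,.015])-g2)         # cap centre in the tool while gripped
q2=tilt(b2)[1]; UP=lambda x,y,zc:np.array([x,y,zc])-rq(q2)@rt
E
python3 - <<'E'
from r2 import *
for n,(p,q) in dict(relay=([*P,.006],tilt(D(-8))[1]),pk=(g2,q1),pkhi=(g2+[0,0,.15],q1),pl=(UP(.6,.005,.071),q2),plhi=(UP(.6,.005,.2),q2),pl2=(UP(.66,.005,.071),q2)).items():
    s=bot.solve_ik(p,q); print(n,np.round(p,3),None if s is None else np.round(s,2))
E
```

```text
relay [0.6   0.005 0.006] [-0.11  0.74 -0.14  0.84 -0.01 -0.11]
pk [0.588 0.005 0.01 ] [-0.09  1.17  0.59  1.65 -0.05 -0.07]
pkhi [0.588 0.005 0.16 ] [-0.09  1.05  0.71  1.89 -0.05 -0.07]
pl [0.605 0.005 0.059] [-0.19  0.62 -1.21 -1.15  0.15 -0.12]
plhi [0.605 0.005 0.188] [-0.19  0.17 -1.11 -0.61  0.15 -0.12]
pl2 [0.665 0.005 0.059] [-0.16  0.62 -1.05 -1.    0.13 -0.1 ]
```

```bash
python3 - <<'E'
from r2 import *
bot.set_gripper(.5,45)
a=th-np.pi/2
lin(*bot.read_position()[:2],.22,.25)
at(*cap,.2,a); lin(*cap,.05,.2); print("hit",lin(*cap,.016,.06,until_force=6),bot.read_position()[2])
bot.set_gripper(0,45); print("w",bot.read_gripper_width(),bot.read_finger_force())
lin(*cap,.22,.2); print("w",bot.read_gripper_width())
q=tilt(D(-8))[1]
bot.move_pose([*P,.2],q); lin(*P,.03,.15); print("hit",lin(*P,.004,.03,until_force=2.5),bot.read_position())
bot.set_gripper(.5); lin(*P,.2,.25); at(.5,.2,.25,A+np.pi/2); print(bot.read_clock())
a_=bot.camera("top")[140:260,180:410]; cv2.imwrite("pics/relay.png",cv2.resize(a_[:,:,::-1],None,fx=3.4,fy=3.4,interpolation=cv2.INTER_CUBIC))
E
```

```text
hit False 0.01586414138521914
w 0.28413839001900565 44.34193432331085
w 0.28374111018196363
hit True [0.5999516  0.00504845 0.00600634]
44.425
```

View pics/relay.png

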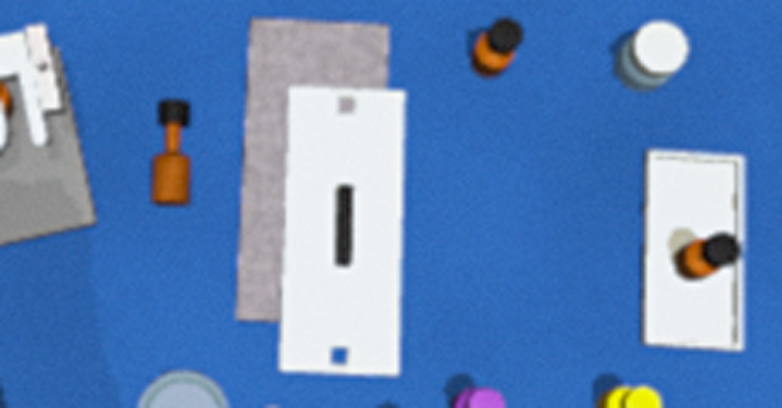

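The vial now lies at crop (172,155), bottom toward the robot, clear of everything. The cover lies flat, half on the mat. Now I tilt-pick the vial and stand it upright.

```bash
python3 - <<'E'
from r2 import *
T=lambda u,v:((u+.5)/3.4-.5+180,(v+.5)/3.4-.5+140)
c=back("top",T(174,112),.018); b=back("top",T(170,203),.015); print("cap",c,"bot",b)
dy=np.clip(c[1]-P[1],-.004,.004); dx=np.clip(c[0]-P[0],-.006,.006)
off=np.array([dx,dy,0]); print(off)
g=g2+off
bot.set_gripper(.5,45)
bot.move_pose(g+[0,0,.16],q1); bot.move_linear(g+[0,0,.03],speed=.15); print("hit",bot.move_linear(g,speed=.05,until_force=6),bot.read_position())
bot.set_gripper(0,45); print("w",bot.read_gripper_width(),bot.read_finger_force())
bot.move_linear(g+[0,0,.16],speed=.15)
bot.move_pose(UP(.6,.005,.2),q2); print("w",bot.read_gripper_width())
bot.move_linear(UP(.6,.005,.09),speed=.15)
print("hit",bot.move_linear(UP(.6,.005,.068),speed=.02,until_force=2.5),bot.read_position(),UP(.6,.005,.071))
print(bot.read_clock()); save("side","up",crop=(150,90,180,140))
E
```

```text
cap [0.60072094 0.00404338] bot [0.52960828 0.00604789]
[ 0.00072094 -0.00095662  0.        ]
hit False [0.58896717 0.00405129 0.0100055 ]
w 0.2812600813270628 44.00462508201599
w 0.28472774982789795
hit True [0.60525345 0.00504303 0.06029256] [0.6049722  0.005      0.05930243]
52.7833
```

View pics/up.png

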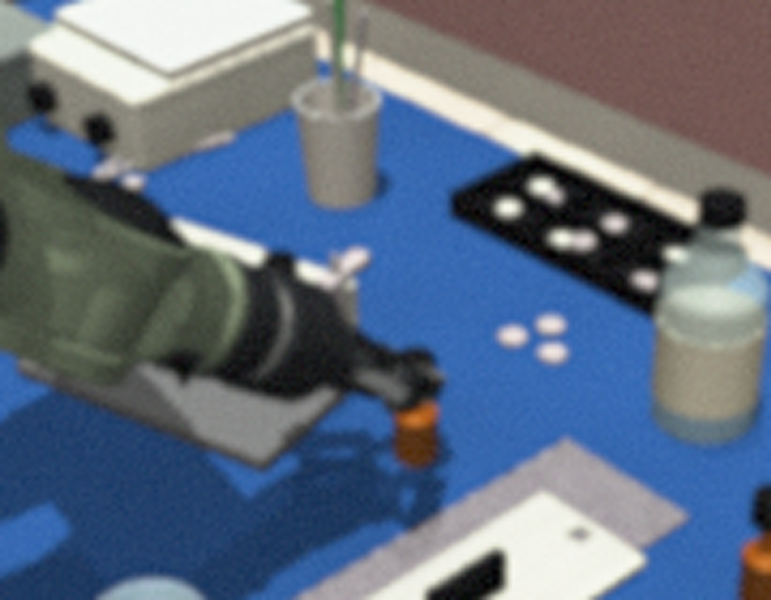

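```bash
sed -i 's/lin(x,y,.10,.15); at(x,y,.135,0.)/lin(x,y,.2,.2)/; s/at(x,y,.13,A)/at(x,y,.2,A)/; s/at(x,y,.13,np.pi\/2)/at(x,y,.2,np.pi\/2)/; s/lin(x,y,.14,.2); return True/lin(x,y,.2,.2); return True/' ins.py
python3 - <<'E'
from r2 import *
import ins
zt=tilt(b2)[0]
bot.set_gripper(.5); p=bot.read_position(); bot.move_linear(p-zt*.08,speed=.1)
p=bot.read_position(); lin(p[0],p[1],.2,.2)
ins.V.append((.6,.005)); ins.pick(3); print(ins.insert(1),bot.read_clock())
save("side","d1",crop=(140,100,240,180))
E
```

```text
Traceback (most recent call last):
cell.PlanningError: the arm cannot follow that straight line within its joint ranges
```

```bash
python3 - <<'E'
from r2 import *
import ins
zt=tilt(b2)[0]
p=bot.read_position()
for d in (.05,.03,.02,0):
    try: bot.move_linear(p-zt*d,speed=.08); print(d); break
    except bot.PlanningError: pass
p=bot.read_position(); lin(p[0],p[1],.2,.15)
ins.V.append((.6,.005)); ins.pick(3); print(ins.insert(1),bot.read_clock())
save("side","d1",crop=(140,100,240,180))
E
```

```text
0.05
pick 0.29583974567837495 0.2939979817888764
[-0.0643 -0.0111] 0.29387153828457074
False [ 0.5  0.3 -0.7] [-0.0304 -0.011 ]
False [-0.3 -0.2  0. ] [ 0.0185 -0.0109]
False [-0.4  0.1 -0.6] [0.0189 0.0115]
True 0.06810823691109727
True 66.65
```

View pics/d1.png

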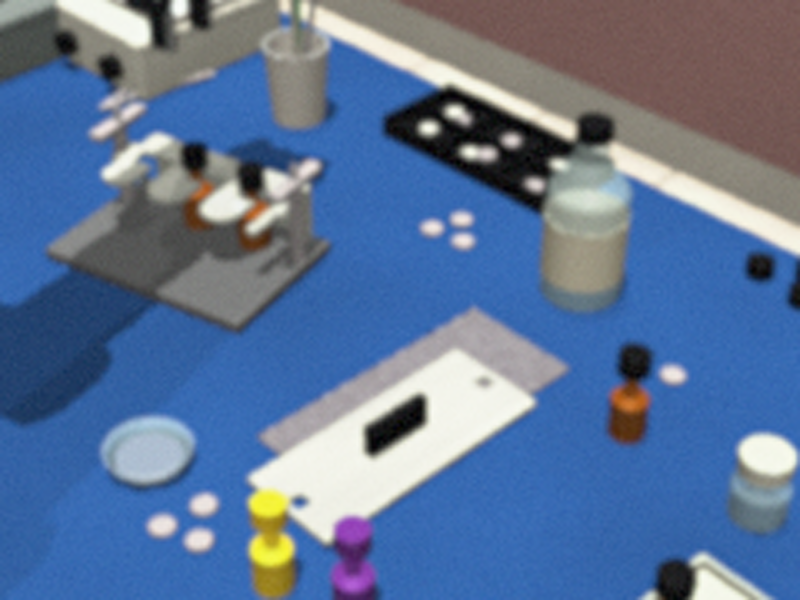

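Two vials are home and upright. Now the third vial, then measure the cover in code.

```bash
python3 ins.py 2 0; cat > cov.py <<'E'
from h import *
def cover():
    im=bot.camera("top"); bot.search_frame  # newest picture
    bx=[d for d in bot.search_frame("top","cover")]; print("net",[(np.round(d["bbox"]).tolist(),round(d["confidence"],2)) for d in bx])
    hsv=cv2.cvtColor(im,cv2.COLOR_RGB2HSV); m=((hsv[...,1]<60)&(hsv[...,2]>205)).astype(np.uint8)
    m[:,:220]=0; m[:,360:]=0; m[:120]=0
    m=cv2.morphologyEx(m,cv2.MORPH_CLOSE,np.ones((9,9)))
    ct=max(cv2.findContours(m,0,cv2.CHAIN_APPROX_NONE)[0],key=cv2.contourArea)
    W=np.array([back("top",p.astype(float),.0055) for p in ct[:,0]]).astype(np.float32)*1000
    r=cv2.minAreaRect(W); c,(w,h),a=r
    # grip bar: dark pixels inside, at mid height
    m2=np.zeros_like(m); cv2.drawContours(m2,[ct],-1,1,-1); v=hsv[...,2]; d=((m2>0)&(v<90))
    d=cv2.morphologyEx(d.astype(np.uint8),cv2.MORPH_OPEN,np.ones((3,3)))
    ys,xs=np.nonzero(d); bar=back("top",(xs.mean(),ys.mean()),.022)*1000 if len(xs) else None
    print("rect",np.round(c,1),round(w,1),round(h,1),round(a,2),"bar",bar,len(xs)); return c,w,h,a,bar
E
python3 -c "
from cov import *
cover();cover()"
```

```text
pick 0.29507912768210426 0.2902090104480702
[-0.0643  0.047 ] 0.2870926351655336
False [-0.9  0.5 -1.1] [-0.0304  0.047 ]
False [-0.6  0.6 -1. ] [0.0185 0.047 ]
False [-1.  -0.5 -0.3] [0.0189 0.0695]
True 0.0680476002807361
ok True 79.9083
net [([260.0, 166.0, 38.0, 84.0], 0.71), ([112.0, 147.0, 99.0, 77.0], 0.31)]
rect [ 513.4 -127.7] 90.7 223.7 88.18 bar [ 511.85584106 -126.89181903] 80
net [([259.0, 166.0, 38.0, 87.0], 0.55)]
rect [ 513.4 -127.6] 90.6 223.7 88.18 bar [ 511.85584106 -126.89181903] 80
```

```bash
python3 - <<'E'
from h import *
x,y,a=.5129,-.1274,np.radians(88.18)
bot.set_gripper(.5,50); at(x,y,.2,a); lin(x,y,.05,.2); print("hit",lin(x,y,.0115,.05,until_force=8),bot.read_position()[2])
bot.set_gripper(0,50); print("w",bot.read_gripper_width(),bot.read_finger_force())
lin(x,y,.25,.15)
x,y=.5929,.1922; at(x,y,.25,.234); lin(x,y,.13,.12)
print("hit",lin(x,y,.104,.03,until_force=5),bot.read_position(),bot.read_ft_force().round(1),bot.read_moment().round(2),bot.read_clock())
E
```

```text
hit False 0.01157589965040854
w 0.13102002978503874 49.55603778362274
hit True [0.59250257 0.19210272 0.1059869 ] [-0.5  0.   4.3] [-0.08 -0.01  0.05] 89.6
```

Contact came at the fully seated height: 106.0 mm, against 105.5 mm expected. Release, clear out and check.

```bash
python3 - <<'E'
from h import *
p=bot.read_position(); bot.set_gripper(.5); lin(p[0],p[1],.22,.15); at(.3,.25,.3,.5)
bot.wait(.5)
a=bot.camera("top")[130:265,95:415]; b=bot.camera("side")[110:330,140:390]
f=lambda im,s:cv2.resize(im[:,:,::-1],None,fx=s,fy=s,interpolation=cv2.INTER_CUBIC)
A_=f(a,1.35); B_=f(b,1.4); t=f(bot.camera("side")[115:205,140:250],4)
c=np.zeros((600,800,3),np.uint8); c[:A_.shape[0],:A_.shape[1]]=A_; c[190:190+B_.shape[0],:B_.shape[1]]=B_; c[:t.shape[0],440-80:440-80+t.shape[1]]=t[:, :]
t2=f(bot.camera("top")[130:220,105:210],2.2); c[370:370+t2.shape[0],360:360+t2.shape[1]]=t2
cv2.imwrite("pics/final.png",c); print(bot.read_clock())
E
```

```text
92.8083
```

View pics/final.png

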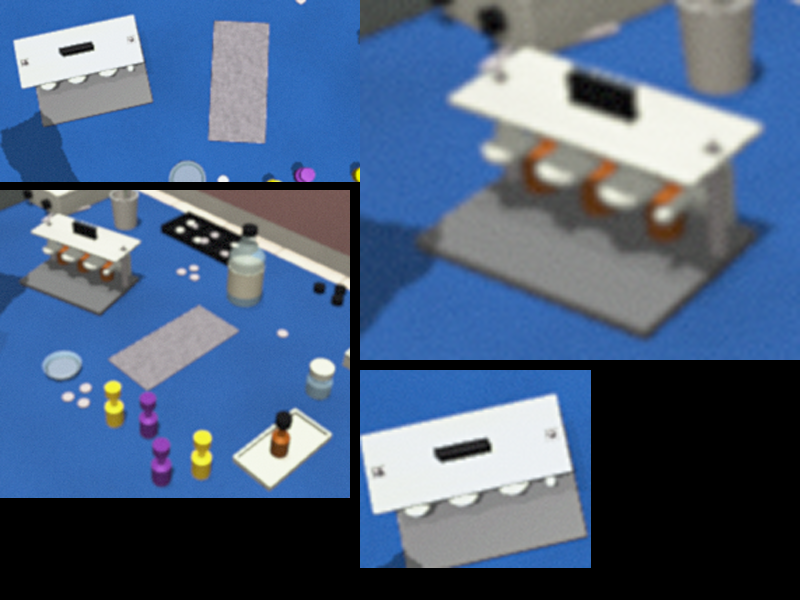

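The cover sits flat on both pins, with the pins showing in its holes. Three vials stand under the deck, the finished one is upright in the tray, and the jar, bottle and dish are where they were.

```bash
python3 -c "
from cell import bot
print(bot.close_job())"
```

```text
the job is handed in; nothing more can be done
None
```

Job handed in at about 93 s: all three new vials are home, the one finished vial found is upright in the tray, the cover is seated on its pins and the bystanders look undisturbed; I knocked over one new vial in transit, then righted and inserted it, and the cover was knocked partly off the mat before reseating.

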